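# Raise the gate and feed the block

## Task

Without gripping or lifting anything, push the counterweighted gate arm of the feed track up past its balance point so that it stays raised by itself. Then, with the gate up, push the wooden block along the track under it until the block rests against the end stop. Leave the gate raised and the nail tin, the wooden spool and the scratch awl where they are, and do not force the fixture.

Things in the scene. Friction and masses are not known exactly. Their poses are not given: they have to be found in the camera images.
- track: Fixed wooden feed track. Origin: bench level, mid-channel, under the gate. y axis along the channel (block is fed to +y), +x roughly away from the robot, z up. Base 12 mm thick, y -210 to +160, x -78 to +78 mm. Two side fences (18 mm thick, tops at z 36 mm) leave a channel 113 mm wide, open at its -y end.
- stop_face (a point): Middle of the end stop's face, which closes the channel's +y end: at track y = +130, z = 45 mm; the stop's top is at z = 57 mm.
- gate_hinge (a point): Middle of the gate's hinge axis, which is parallel to track y, at track x = +105, z = 115 mm, outside the far fence. The post's two wooden cheeks rise to z = 134 mm and measure 52 mm over their outsides. A steel counterweight on a cranked rod sits behind and above the hinge.
- gate (a joint): Angle of the gate arm (rad). 0 = down, level, pointing to track -x (toward the robot) across the channel. Grows as it rises, up and away from the robot; 1.75 = upper stop, just past upright. Balance point about 0.86: let go below it the arm falls shut; from 0.95 on it falls by itself to the upper stop and stays. About 0.6 N up at the handle starts it. Raised, all of it stands at track x > +50 mm.
- gate_handle (a point): Middle of the gate's handle, a plain round wooden grip, 25 mm diameter, 84 mm long, in line with the arm at its free end, 215 mm from the hinge axis (grip from 172 to 256 mm). Gate down: track x = -110, y = 0, z = 115 mm, clear air below. The arm is 26 mm wide, 24 mm thick; a 12 mm thick tongue under it hangs to z = 60 mm over the channel's middle and bars the block's way.
- block_center (a point): Centre of the loose oak block in the channel: 105 mm wide, 190 mm long (along the channel), 65 mm high, about 0.8 kg, lying square on the base, so its centre is at track z = 44.5 mm. Starts at track y -125 to -165 mm, before the gate; against the stop its centre is at y = +35 mm. Too high to pass under the lowered gate.
- nail_tin: Bystander: open grey metal tin of nails, 66 mm diameter, 75 mm high, standing beyond the end stop. Origin at the centre of its underside.
- spool: Bystander: turned pale wooden spool, 42 mm diameter, 70 mm high, standing behind the track's far fence. Origin at the centre of its underside.
- awl: Bystander: scratch awl with a dark wooden handle, 139 mm long and 31 mm high, lying on the bench to the right of the track. Origin at the middle of its underside.

How it is judged:
By the outcome, as a careful person would: the job done as asked, in the order asked, and still so for the second after the job is handed in, with the robot touching nothing.
It also fails if it takes over 61 s, if anything falls off the work surface, if the arm or the gripper's body presses on something with over 40 N, if the wrist force passes 120 N, or if a joint passes its speed limit or range.

## Robot

A 7-joint arm with a two-finger parallel gripper is mounted at the origin on a cart in front of the work surface, level with it; the furniture and walls round the work are solid. World frame = base frame: x ahead of the robot, y to its left, z up, the work surface at z = 0. Lengths are in m, angles in rad, forces in N, time in s.
With the tool pointing down it reaches from about 0.4 to 0.85 m from the base axis. Payload 10.4 kg.
Tool frame: the origin (TCP) lies at the very end of the fingers, on their centre line; the grasp point (between the pads) lies 19 mm behind it; z points along the fingers, y is the direction in which the jaws open and shut (so a half turn about z gives the same grasp; the last joint's range is limited). The gripper opens to 85 mm and grips with 20 to 120 N. Pads are 22 mm wide; open, the fingers measure 114 mm over their backs; the gripper's body (76 mm by 85 mm) begins 54 mm behind the grasp point. The pads swing forward as they close: fully open they stand 13 mm farther back than shut.
Start: joints at [-1.157, 0.332, -0.065, 1.46, 0.022, 1.35, -0.088], TCP at [0.264, 0.566, 0.231] pointing down, gripper open.
Joint ranges: [-2.6, 2.6], [-0.5, 2.12], [-1.47, 1.34], [0.16, 2.42], [-1.27, 4.41], [0.06, 2.06], [-2.6, 2.6]. Speed limits (rad/s): [2.22, 2.22, 2.79, 2.79, 3.14, 3.14, 3.14].

## Interface

Orientations are given as a unit quaternion [x, y, z, w].
In Python, from workcell import manip gives the robot as it stands.
- The arm moves only by the tool arm_command, never from a script. Its arguments are lists of equal length, an entry for each row: "slide": the shift along the tool's x, y, z in mm, a list of three; "turn": the turn about the tool's z in degrees; "grip": the closure, from 0 (fully open) to 1 (shut). In form: {"slide": [[tx, ty, tz], ...], "turn": [turn, ...], "grip": [grip, ...]}. A call has 1 to 10 rows; each row shifts and turns the commanded pose from where the row before left it, along the tool's axes as they then stand; what a row does not reach is not made up. A row lasts 1/12 s, in which the tool goes at most 41.7 mm and 7.16 degrees, less where a joint would pass 70% of its speed; a pose out of reach is approached as far as the arm can. A call with a gripper value outside its range is refused whole. The fingers move at their own pace and stop on an object; "newtons" is the grip in N (left out, the last holds). Time passes only in rows, so rows that do not move let the fingers close. It gives the time, the measured TCP pose, the force and the opening at its end, in the units of the state.
- manip.get_obs(): the state, without advancing time (a new reading comes with each control period).
- manip.camera(name): name is "side" or "top" or "wrist"; returns the picture (480x640x3 uint8, blue, green, red); there is no depth.
- manip.camera_info(name): a dict with "fx", "fy", "cx", "cy" (pixels), "dist_coeffs" ([k1, k2, p1, p2, k3] as OpenCV has them; the pictures are not rectified), "rvec" (rotation vector, rad) and "tvec" (3), from world to camera coordinates, as OpenCV has them. Camera axes: x right, y down, z forward; pixel columns grow to the right and rows downward; lengths in m; the calibration is good to about 2 mm. A picture is of the moment at which its call begins: read the wrist's pose just before it. camera_info takes no time and is no camera call; for the wrist camera it gives the pose at the moment of the call.
- manip.hand_in(): hands the job in, once; it reports no verdict.
Trained networks look in the newest picture that a camera, given by its name, has taken for a name from the list of things; names that differ only in an ending like _2 or _b are one class to them, and where a whole thing is asked for, a point or a joint stands for the part that bears it (a point fixed in the world has none). Each returns a list of dicts, best first, with "score" (0 to 1); they miss things now and then, are a little off and sometimes report something else, mostly with a low value. They report only what shows in the picture. A call takes as long as a camera call.
- manip.cut_out(target, camera): "pixels" (480x640 bool, what is visible of it).
- manip.tip_of(target, camera): "xyz" ([x, y, z] in m, in the coordinates of the camera as it stood for that picture, good to about 4 mm: a listed point, or the origin of a listed thing).
The state is a dict: "clock": time; "joint_pos": joint angles; "joint_velocities": joint speeds; "tau": joint torques, N m; "position": TCP position; "ee_rot": TCP orientation; "ft_force": force on the tool from outside, world axes, zero at the start; "torque": the same for the moment, N m; "grip_width": opening from 0.0 (shut) to 1.0 (fully open).
Only numpy, scipy, OpenCV 4.12 (cv2) and the standard library are available. Lean on these libraries where they do the work, as an engineer would, in place of code of your own. Each camera call takes 0.05 s, during which the arm holds its last target.

## Working session

There is one attempt and no reset: what is moved stays moved. The work goes in short steps, Python scripts to look and compute and a tool call to move; the robot and the scene stay as the last step left them, time stands still between calls to the robot, and variables do not carry over. Pictures are saved under pics/ and viewed, and the job is handed in when it is done.

Besides the shell and the picture viewer there is one more tool, called after "Call:" as a command line: name --pt "numbers of a row" for each row, then --argument value for the rest. arm_command: Moves the arm, as the interface text tells. Its arguments: {"type":"object","properties":{"slide":{"type":"array","items":{"type":"array","items":{"type":"number"}}},"turn":{"type":"array","items":{"type":"number"}},"grip":{"type":"array","items":{"type":"number"}},"newtons":{"type":"number"}},"required":["slide","turn","grip"]}

```bash
ls; mkdir -p pics
cat > h.py <<'E'
import numpy as np, cv2
from workcell import manip
from scipy.spatial.transform import Rotation as R
def w(name,p):
    i=manip.camera_info(name); Rm=cv2.Rodrigues(np.array(i['rvec'],float))[0]
    return Rm.T@(np.array(p)-np.array(i['tvec']).ravel())
def proj(name,P):
    i=manip.camera_info(name); K=np.array([[i['fx'],0,i['cx']],[0,i['fy'],i['cy']],[0,0,1]])
    return cv2.projectPoints(np.array(P,float).reshape(-1,1,3),np.array(i['rvec'],float),np.array(i['tvec'],float),K,np.array(i['dist_coeffs'],float))[0][:,0]
E
python3 - <<'E'
from h import *
o=manip.get_obs(); print(o)
for c in ['side','top','wrist']:
    im=manip.camera(c); cv2.imwrite(f'pics/{c}0.png',im)
    if c=='wrist': continue
    for t in ['stop_face','gate_hinge','gate_handle','block_center','nail_tin','spool','awl','track']:
        for d in manip.tip_of(t,c)[:2]: print(c,t,round(d['score'],2),w(c,d['xyz']).round(4))
E
```

```text
pics
{'clock': 0.0, 'joint_pos': array([-1.1566368 ,  0.3328457 , -0.06469141,  1.46094931,  0.02164907,
        1.34990058, -0.08850526]), 'joint_velocities': array([-1.64053147e-05, -1.21848375e-04, -2.07700300e-03,  9.37563187e-04,
        5.37993147e-04, -7.61993706e-04,  6.66728448e-05]), 'tau': array([-1.38629268e-03, -6.25450659e+01,  4.83483437e-02, -3.91611779e+01,
        1.61100720e-02,  9.87105654e-03,  6.70662326e-08]), 'position': array([0.2642434 , 0.56597596, 0.23052846]), 'ee_rot': array([ 2.16639043e-01,  9.76251520e-01, -6.96800223e-04, -9.47559956e-05]), 'ft_force': array([0.30024886, 0.23617778, 0.69612163]), 'torque': array([ 0.07318971, -0.03031904,  0.00103115]), 'grip_width': 1.000148065929194}
side stop_face 0.93 [0.6033 0.1265 0.042 ]
side gate_hinge 0.82 [ 0.6816 -0.0149  0.1157]
side gate_hinge 0.19 [ 6.148e-01  2.254e-01 -1.000e-04]
side gate_handle 0.9 [0.4728 0.031  0.1146]
side block_center 0.61 [ 0.5818  0.0039 -0.0015]
side block_center 0.58 [ 0.5412 -0.1502  0.0406]
side nail_tin 0.64 [ 6.116e-01  2.281e-01 -2.000e-04]
side spool 0.45 [ 0.7065  0.0713 -0.0062]
side awl 0.68 [ 0.489  -0.5025  0.0034]
side track 0.84 [ 5.792e-01  2.000e-04 -6.000e-04]
top stop_face 0.74 [0.6068 0.1343 0.0451]
top gate_hinge 0.7 [ 0.6801 -0.0194  0.1176]
top gate_handle 0.93 [0.4756 0.0298 0.1146]
top block_center 0.94 [ 0.5423 -0.1487  0.0462]
top nail_tin 0.75 [0.6185 0.2281 0.0013]
top spool 0.9 [0.7075 0.0726 0.0054]
top awl 0.81 [ 0.4903 -0.4969 -0.0018]
top track 0.66 [ 0.5761  0.0025 -0.0032]
```

View pics/side0.png

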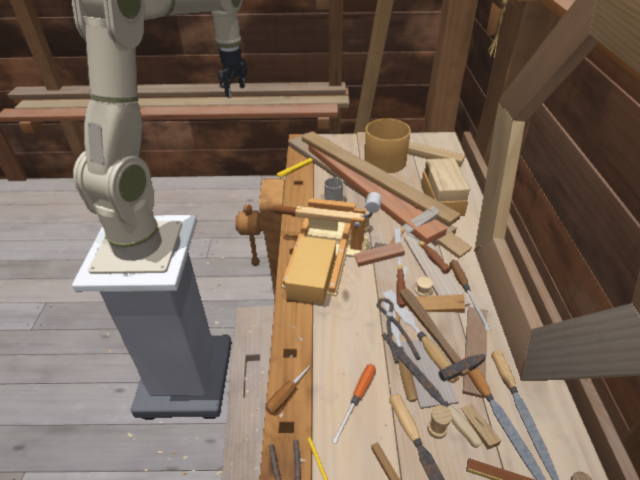

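View pics/top0.png

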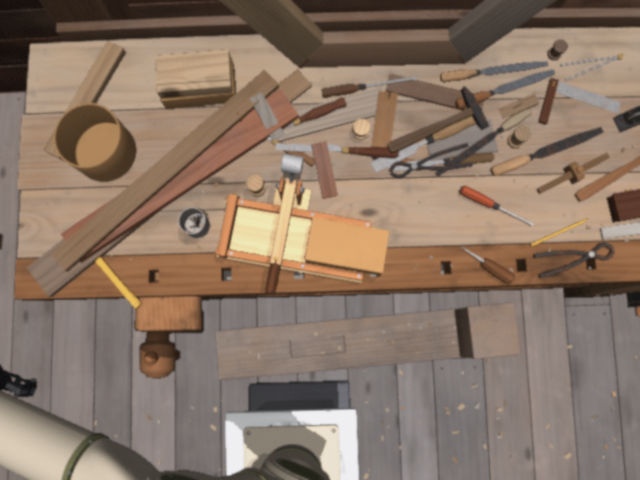

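The side view shows the gate lying down across the track at about (330,212), with its counterweight at (373,203). The block is before the gate at about (315,265). The top view agrees: handle at (273,275), counterweight at (292,165). I'll fit the track pose and zoom in on the counterweight.

```bash
cat >> h.py <<'E'
try:
    _t=np.load('track.npy'); TY=_t[2]; RT=R.from_euler('z',TY).as_matrix(); T0=np.array([_t[0],_t[1],0])
    def t2w(p): return np.atleast_2d(p)/1000@RT.T+T0
    def w2t(p): return ((np.atleast_2d(p)-T0)@RT)*1000
except FileNotFoundError: pass
E
python3 - <<'E'
from h import *
L=[((0,130),[(.6033,.1265),(.6068,.1343)]),((105,0),[(.6816,-.0149),(.6801,-.0194)]),((-110,0),[(.4728,.031),(.4756,.0298)]),((0,0),[(.5792,.0002),(.5761,.0025)])]
A=[];B=[]
for a,bs in L:
    for b in bs:A.append(a);B.append(b)
A=np.array(A)/1000;B=np.array(B);a=A-A.mean(0);b=B-B.mean(0)
th=np.arctan2((a[:,0]*b[:,1]-a[:,1]*b[:,0]).sum(),(a*b).sum())
c,s=np.cos(th),np.sin(th);Rm=np.array([[c,-s],[s,c]]);t=B.mean(0)-Rm@A.mean(0)
print(th,t,((A@Rm.T+t-B)*1000).round(1)); np.save('track.npy',[*t,th])
E
python3 - <<'E'
from h import *
print('block',w2t([.5423,-.1487,.0462]),'spool',w2t([.707,.072,0]),'tin',w2t([.615,.228,0]),'awl',w2t([.49,-.5,0]))
for c,(x,y,W,H) in dict(side=(260,160,160,150),top=(200,120,210,180)).items():
    im=cv2.imread(f'pics/{c}0.png'); k=4 if c=='side' else 3.8
    pts={}
    P=[(-78,-210,12),(78,-210,12),(78,160,12),(-78,160,12),(105,-26,134),(105,26,134),(105,0,115),(-151,0,115),(0,130,57),(56,-210,36),(-56,-210,36)]
    q=proj(c,t2w(P))
    cr=cv2.resize(im[y:y+H,x:x+W],None,fx=k,fy=k,interpolation=cv2.INTER_CUBIC)
    for u,v in q: cv2.circle(cr,(int((u-x+.5)*k),int((v-y+.5)*k)),3,(255,0,255),-1)
    cv2.imwrite(f'pics/{c}0z.png',cr)
E
```

```text
-0.21808633078461495 [0.57862614 0.00424937] [[ 3.5  4.7]
 [-0.  -3.1]
 [-0.5 -3.6]
 [ 1.   0.9]
 [-1.6 -3. ]
 [-4.4 -1.8]
 [-0.6  4. ]
 [ 2.5  1.7]]
block [[  -2.37330823 -157.18608168   46.2       ]] spool [[110.67446651  93.92102818   0.        ]] tin [[-12.89877742 226.32062556   0.        ]] awl [[  22.57336523 -511.48065331    0.        ]]
```

View pics/side0z.png

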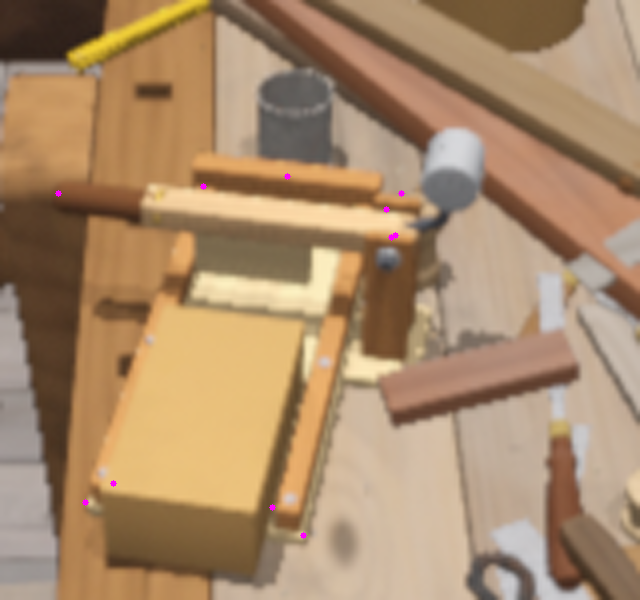

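View pics/top0z.png

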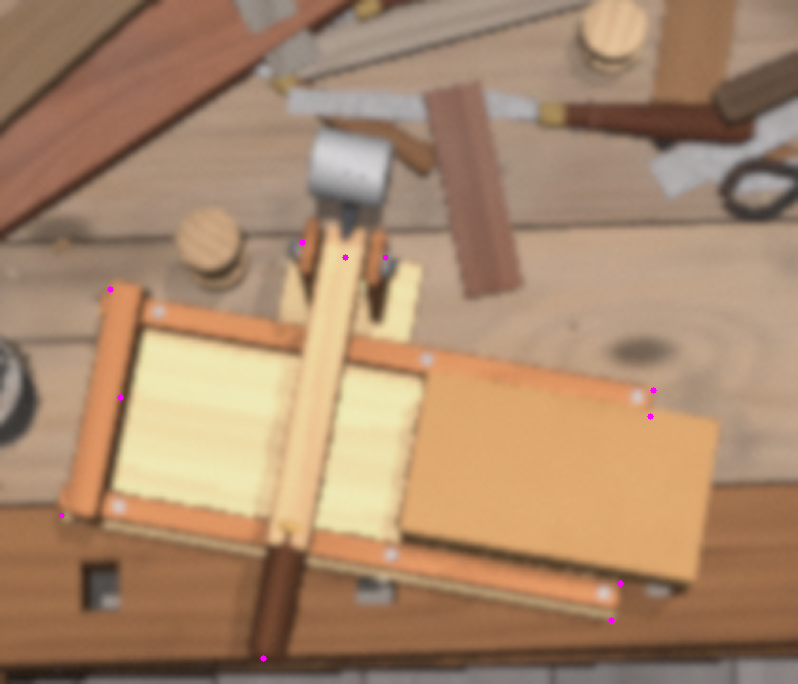

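```bash
cat > tri.py <<'E'
from h import *
def ray(c,u,v):
    i=manip.camera_info(c); K=np.array([[i['fx'],0,i['cx']],[0,i['fy'],i['cy']],[0,0,1]])
    n=cv2.undistortPoints(np.array([[[u,v]]],float),K,np.array(i['dist_coeffs'],float))[0,0]
    Rm=cv2.Rodrigues(np.array(i['rvec'],float))[0]
    o=-Rm.T@np.array(i['tvec'],float).ravel(); d=Rm.T@np.array([*n,1]); return o,d/np.linalg.norm(d)
def tri(a,b):
    (o1,d1),(o2,d2)=ray('side',*a),ray('top',*b)
    s=np.linalg.lstsq(np.c_[d1,-d2],o2-o1,rcond=None)[0]
    p,q=o1+s[0]*d1,o2+s[1]*d2
    return (p+q)/2,np.linalg.norm(p-q)*1000
E
python3 - <<'E'
from tri import *
p,e=tri((373.2,201.5),(291.6,163.7)); print(p,w2t(p),e)
print('cams',w2t(ray('side',1,1)[0]),w2t(ray('top',1,1)[0]))
c0=w2t(p)[0]; 
for c,(x,y,W,H) in dict(side=(340,180,60,50),top=(270,140,50,60)).items():
    im=cv2.imread(f'pics/{c}0.png');k=10
    cr=cv2.resize(im[y:y+H,x:x+W],None,fx=k,fy=k,interpolation=cv2.INTER_CUBIC)
    for cc,col in (((168,0,160),(0,0,255)),):
      for yy in(-25,25):
        P=[(cc[0]+19*np.cos(a),cc[1]+yy,cc[2]+19*np.sin(a)) for a in np.linspace(0,6.28,40)]
        for u,v in proj(c,t2w(P)): cv2.circle(cr,(int((u-x+.5)*k),int((v-y+.5)*k)),2,col,-1)
    cv2.imwrite(f'pics/cw_{c}.png',cr)
E
```

```text
[ 0.7197737  -0.02502163  0.18110111] [[144.13735683   1.96126371 181.10110865]] 0.25646404003258033
cams [[  229.56239674 -1069.58318204   983.64243649]] [[-228.24515685 -127.74351476 1536.00086175]]
```

```bash
python3 -c "
import cv2,numpy as np
a=cv2.imread('pics/cw_side.png');b=cv2.imread('pics/cw_top.png')
o=np.zeros((600,1100,3),np.uint8);o[:500,:600]=a;o[:,600:]=b
cv2.imwrite('pics/cw.png',cv2.resize(o,(800,436)))"
```

```text
(no output)
```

View pics/cw.png

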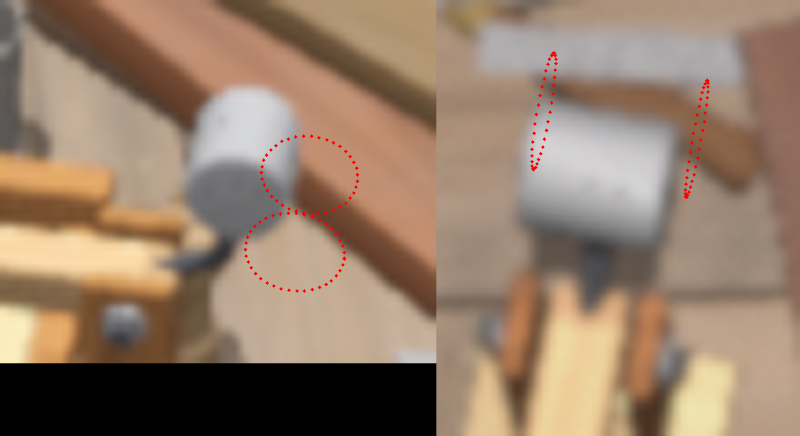

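Run:
```python
from tri import *
o=np.zeros((600,1100,3),np.uint8)
for c,(x,y,W,H),ox in (('side',(340,180,60,50),0),('top',(270,140,50,60),600)):
    im=cv2.imread(f'pics/{c}0.png');k=10
    cr=cv2.resize(im[y:y+H,x:x+W],None,fx=k,fy=k,interpolation=cv2.INTER_CUBIC)
    for cc,col in (((145,0,173),(0,0,255)),):
      for yy in(-25,25):
        P=[(cc[0]+20*np.cos(a),cc[1]+yy,cc[2]+20*np.sin(a)) for a in np.linspace(0,6.28,40)]
        for u,v in proj(c,t2w(P)): cv2.circle(cr,(int((u-x+.5)*k),int((v-y+.5)*k)),2,col,-1)
    o[:cr.shape[0],ox:ox+cr.shape[1]]=cr
cv2.imwrite('pics/cw2.png',cv2.resize(o,(800,436)))
```

```text
(no output)
```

View pics/cw2.png

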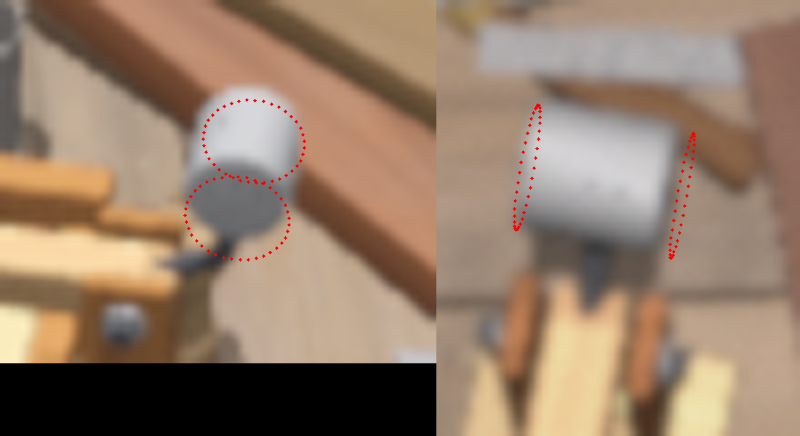

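```bash
cat > st.py <<'E'
from h import *
o=manip.get_obs(); r=R.from_quat(o['ee_rot']).as_matrix()
print('t',round(o['clock'],2),'tcp track',w2t(o['position']).round(1),'yaw tooly-tracky deg',round(np.degrees(np.arctan2(r[1,1],r[0,1])-np.arctan2(RT[1,1],RT[0,1])),2),'F',o['ft_force'].round(1),'g',round(o['grip_width'],2),'q',o['joint_pos'].round(2))
E
python3 st.py
```

```text
t 0.95 tcp track [[-428.4  480.8  231.4]] yaw tooly-tracky deg -12.53 F [-0.6  1.   0.1] g 1.0 q [-1.16  0.33 -0.06  1.46  0.02  1.35 -0.09]
```

Call:
arm_command --pt "0 0 -10" --pt "0 0 -10" --pt "-20 -20 0" --pt "-20 -20 0" --pt "-20 -20 0" --pt "-20 -20 0" --pt "-20 -20 0" --pt "-20 -20 0" --pt "-20 -20 0" --pt "-20 -20 0" --turn '[-6.2,-6.3,0,0,0,0,0,0,0,0]' --grip '[0,0,0,0,0,0,0,0,0,0]'

```text
clock: 1.78
position: [0.3865, 0.3742, 0.2515]
ee_rot: [0.109, 0.994, 0.0, 0.0]
ft_force: [1.0, 0.0, 0.7]
grip_width: 1.001
```

Call:
arm_command --pt "-20 -20 0" --pt "-20 -20 0" --pt "-20 -20 0" --pt "-20 -20 0" --pt "-20 -20 0" --pt "-20 -20 0" --pt "-20 -20 0" --pt "-20 -20 0" --pt "-20 -20 0" --pt "-20 -20 0" --turn '[0,0,0,0,0,0,0,0,0,0]' --grip '[0,0,0,0,0,0,0,0,0,0]'

```text
clock: 2.62
position: [0.5383, 0.1356, 0.2515]
ee_rot: [0.109, 0.994, 0.0, 0.0]
ft_force: [0.2, 0.8, -0.4]
grip_width: 0.996
```

```bash
python3 st.py
```

```text
t 2.62 tcp track [[-67.7 119.5 251.5]] yaw tooly-tracky deg -0.03 F [ 0.2  0.8 -0.4] g 1.0 q [-0.56  0.16  0.26  1.63 -0.04  1.35  1.06]
```

Call:
arm_command --pt "-22 -20 0" --pt "-22 -20 0" --pt "-22 -20 0" --pt "-22 -20 0" --pt "-22 -20 0" --pt "-22 -20 0" --pt "-22 -20 0" --pt "-22 -20 0" --pt "-22 -20 0" --pt "-5 -3 0" --turn '[0,0,0,0,0,0,0,0,0,0]' --grip '[0,0,0,0,0,0,0,0,0,0]'

```text
clock: 3.45
position: [0.697, -0.0915, 0.2505]
ee_rot: [0.112, 0.994, -0.002, -0.0]
ft_force: [1.0, -0.8, -0.4]
grip_width: 0.999
```

Call:
arm_command --pt "0 0 6" --pt "0 0 6" --turn '[0,0]' --grip '[0,0]'

```text
clock: 3.62
position: [0.6963, -0.0853, 0.2387]
ee_rot: [0.109, 0.994, 0.0, -0.0]
ft_force: [-0.1, 1.2, 0.5]
grip_width: 0.999
```

```bash
python3 st.py
python3 - <<'E'
from h import *
for c in ['side','top','wrist']: cv2.imwrite(f'pics/{c}1.png',manip.camera(c))
E
```

```text
t 3.62 tcp track [[134.2 -62.  238.7]] yaw tooly-tracky deg -0.03 F [-0.1  1.2  0.5] g 1.0 q [-0.2   0.52  0.39  1.23 -0.19  1.43  1.53]
```

View pics/side1.png

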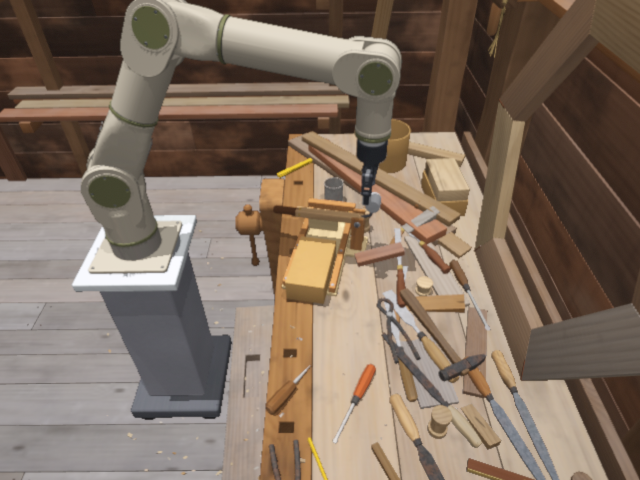

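View pics/wrist1.png

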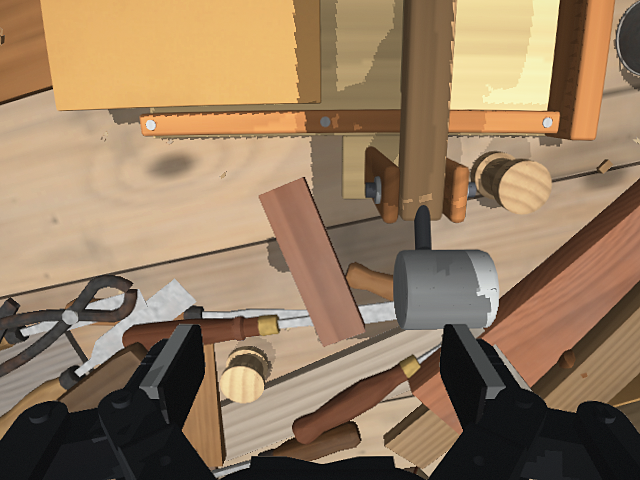

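View pics/top1.png

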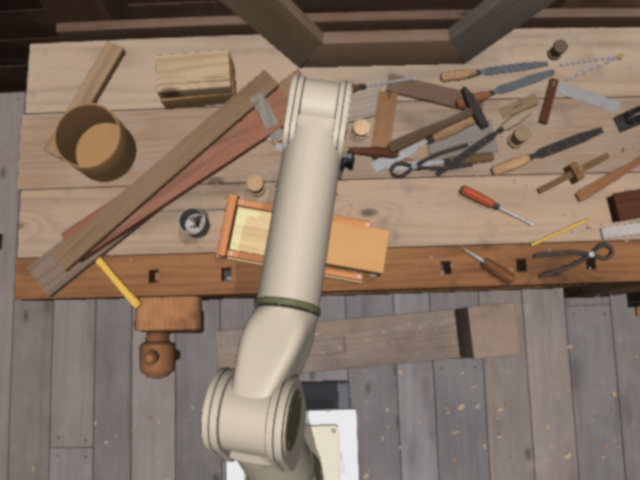

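Run:
```python
from h import *
print(proj('wrist',t2w([(134-11,-19.5,252),(134+11,-19.5,252),(134-11,-5,252)])).round())
for cc in ((145,3,177),(145,0,175)):
  for x,z in ((125,177),(145,197),(165,177)):
    print(cc,x,z,proj('wrist',t2w([(x,cc[1]-22,z),(x,cc[1]+22,z)])).round().tolist())
print(proj('wrist',t2w([(105,0,115),(60,-13,127),(60,13,127)])).round())
```

```text
[[438. 321.]
 [432. 373.]
 [479. 321.]]
(145, 3, 177) 125 177 [[401.0, 253.0], [484.0, 253.0]]
(145, 3, 177) 145 197 [[406.0, 305.0], [494.0, 305.0]]
(145, 3, 177) 165 177 [[396.0, 321.0], [475.0, 321.0]]
(145, 0, 175) 125 177 [[395.0, 253.0], [479.0, 253.0]]
(145, 0, 175) 145 197 [[400.0, 305.0], [488.0, 305.0]]
(145, 0, 175) 165 177 [[391.0, 321.0], [470.0, 321.0]]
[[415. 191.]
 [402. 120.]
 [446. 121.]]
```

Everything matches the model: the fingertip is at (460,325), directly above the counterweight at (395–497, 250–328). I'll raise the gate arm by pressing the counterweight gently down and back along its arc.

Call:
arm_command --pt "-3 0 12" --pt "-3 0 12" --pt "0 0 12" --pt "0 0 10" --turn '[0,0,0,0]' --grip '[0,0,0,0]'

```text
clock: 4.1
position: [0.7016, -0.0868, 0.191]
ee_rot: [0.109, 0.994, 0.0, -0.001]
ft_force: [-0.2, -0.8, -0.4]
grip_width: 0.999
```

Call:
arm_command --pt "0 0 3" --pt "0 0 3" --pt "0 0 3" --pt "0 0 0" --turn '[0,0,0,0]' --grip '[0,0,0,0]'

```text
clock: 4.43
position: [0.7038, -0.0873, 0.1864]
ee_rot: [0.109, 0.994, 0.0, 0.003]
ft_force: [2.2, -0.3, 7.8]
grip_width: 0.995
```

```bash
python3 st.py
python3 - <<'E'
from h import *
cv2.imwrite(f'pics/s2.png',cv2.resize(manip.camera('side')[150:270,250:410],None,fx=4,fy=4,interpolation=cv2.INTER_CUBIC))
E
```

```text
t 4.43 tcp track [[142.  -62.3 186.4]] yaw tooly-tracky deg -0.04 F [ 2.2 -0.3  7.8] g 1.0 q [-0.19  0.56  0.38  1.29 -0.2   1.33  1.54]
```

View pics/s2.png

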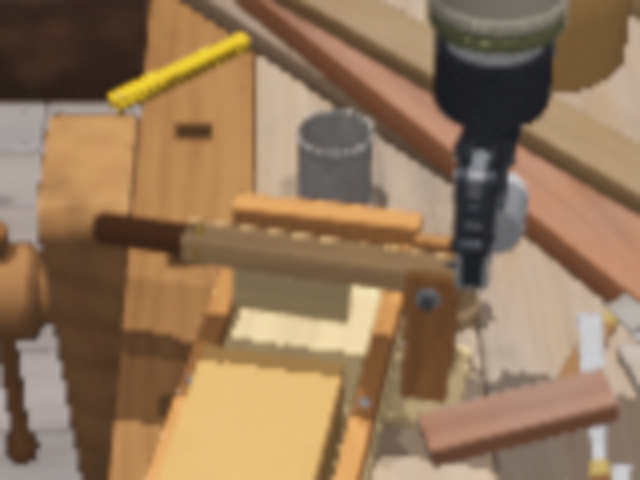

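Call:
arm_command --pt "-4 0 1" --pt "-4 0 2" --pt "-3 0 3" --pt "-3 0 3" --pt "0 0 0" --turn '[0,0,0,0,0]' --grip '[0,0,0,0,0]'

```text
clock: 4.9
position: [0.7187, -0.0905, 0.1773]
ee_rot: [0.109, 0.994, 0.0, 0.003]
ft_force: [6.0, -0.1, 9.6]
grip_width: 0.999
```

```bash
python3 st.py
python3 - <<'E'
from h import *
cv2.imwrite(f'pics/s3.png',cv2.resize(manip.camera('side')[150:270,250:410],None,fx=4,fy=4,interpolation=cv2.INTER_CUBIC))
E
```

```text
t 4.9 tcp track [[157.2 -62.2 177.3]] yaw tooly-tracky deg -0.05 F [ 6.  -0.1  9.6] g 1.0 q [-0.18  0.6   0.38  1.25 -0.22  1.33  1.54]
```

View pics/s3.png

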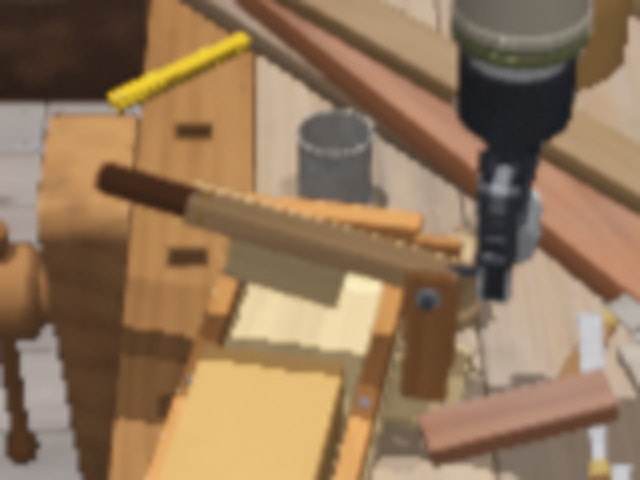

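Call:
arm_command --pt "0 0 3" --pt "-1 0 4" --pt "-1 0 4" --pt "-2 0 4" --pt "-1 0 4" --pt "-1 0 4" --pt "0 0 0" --turn '[0,0,0,0,0,0,0]' --grip '[0,0,0,0,0,0,0]'

```text
clock: 5.53
position: [0.721, -0.0915, 0.1506]
ee_rot: [0.109, 0.994, -0.0, -0.001]
ft_force: [-0.4, -0.4, 0.2]
grip_width: 1.002
```

```bash
python3 st.py
python3 - <<'E'
from h import *
cv2.imwrite(f'pics/s4.png',cv2.resize(manip.camera('side')[120:270,250:410],None,fx=4,fy=4,interpolation=cv2.INTER_CUBIC))
E
```

```text
t 5.53 tcp track [[159.7 -62.7 150.6]] yaw tooly-tracky deg -0.04 F [-0.4 -0.4  0.2] g 1.0 q [-0.17  0.63  0.37  1.26 -0.22  1.3   1.55]
```

View pics/s4.png

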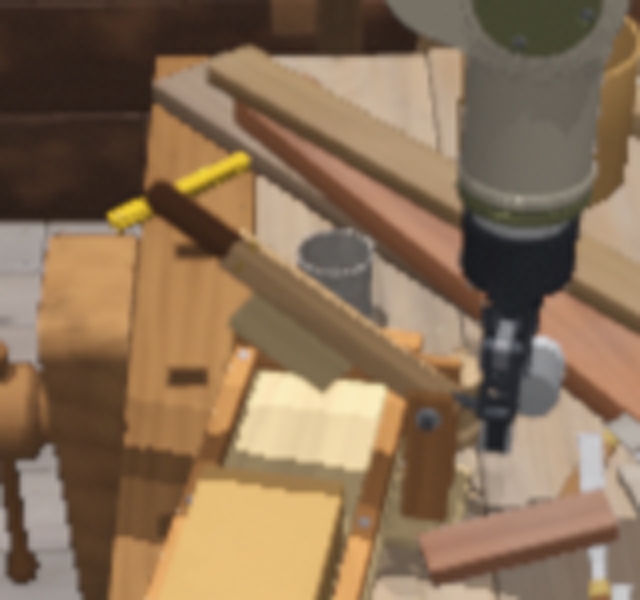

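Call:
arm_command --pt "-4 0 1" --pt "-4 0 3" --pt "-3 0 4" --pt "-2 0 4" --pt "0 0 4" --pt "0 0 4" --pt "0 0 0" --turn '[0,0,0,0,0,0,0]' --grip '[0,0,0,0,0,0,0]'

```text
clock: 6.17
position: [0.7336, -0.0942, 0.1308]
ee_rot: [0.109, 0.994, -0.0, -0.001]
ft_force: [-0.4, 0.2, 0.6]
grip_width: 0.995
```

```bash
python3 st.py
python3 - <<'E'
from h import *
cv2.imwrite(f'pics/s5.png',cv2.resize(manip.camera('side')[120:270,250:410],None,fx=4,fy=4,interpolation=cv2.INTER_CUBIC))
E
```

```text
t 6.17 tcp track [[172.6 -62.6 130.8]] yaw tooly-tracky deg -0.04 F [-0.4  0.2  0.6] g 0.99 q [-0.16  0.67  0.37  1.24 -0.23  1.28  1.55]
```

View pics/s5.png

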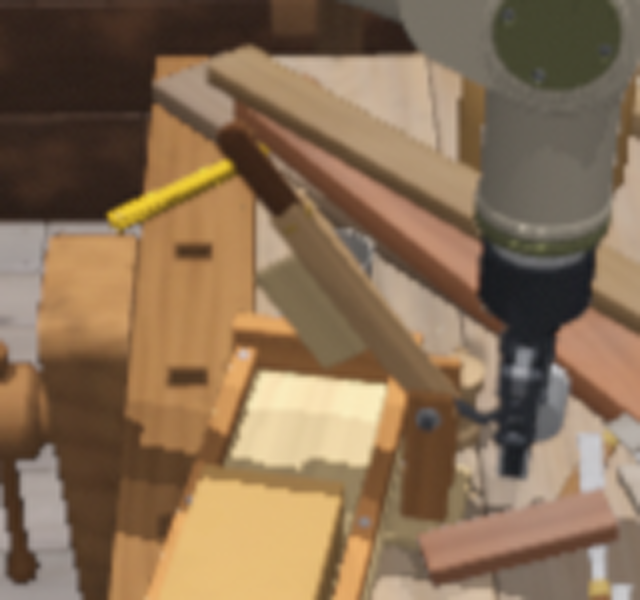

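Call:
arm_command --pt "-1 0 4" --pt "-1 0 4" --pt "0 0 4" --pt "0 0 3" --pt "0 0 0" --turn '[0,0,0,0,0]' --grip '[0,0,0,0,0]'

```text
clock: 6.63
position: [0.7358, -0.0946, 0.1162]
ee_rot: [0.109, 0.994, 0.0, -0.001]
ft_force: [0.3, 0.2, 0.1]
grip_width: 0.993
```

```bash
python3 st.py
python3 - <<'E'
from h import *
cv2.imwrite(f'pics/s6.png',cv2.resize(manip.camera('side')[120:270,250:410],None,fx=4,fy=4,interpolation=cv2.INTER_CUBIC))
E
```

```text
t 6.63 tcp track [[174.8 -62.5 116.2]] yaw tooly-tracky deg -0.03 F [0.3 0.2 0.1] g 0.99 q [-0.16  0.68  0.36  1.24 -0.24  1.26  1.56]
```

View pics/s6.png

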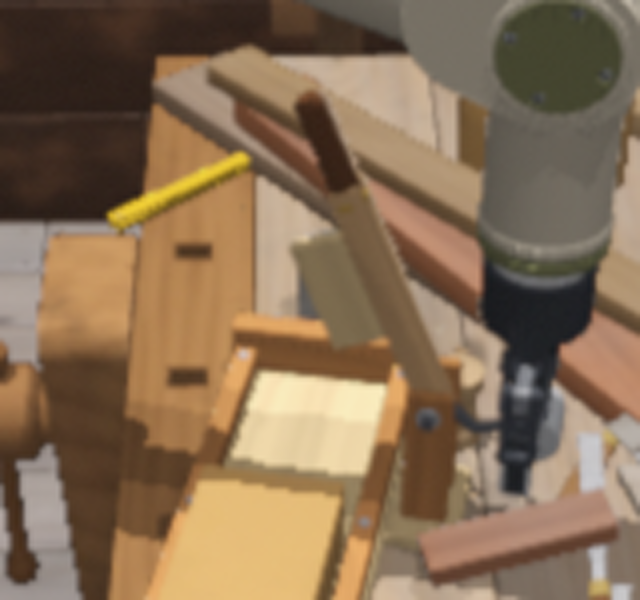

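The gate is past its balance point, at roughly 1.1 rad. I'll back the hand away sideways.

Call:
arm_command --pt "0 -5 -8" --pt "0 -15 -8" --pt "0 -20 -8" --pt "0 -20 -8" --pt "0 -25 -8" --pt "0 -25 -8" --pt "0 -20 -8" --pt "0 -10 0" --turn '[0,0,0,0,0,0,0,0]' --grip '[0,0,0,0,0,0,0,0]'

```text
clock: 7.35
position: [0.7049, -0.2376, 0.177]
ee_rot: [0.112, 0.994, -0.002, 0.002]
ft_force: [0.5, -1.3, 0.4]
grip_width: 1.004
```

```bash
python3 st.py
python3 - <<'E'
from h import *
cv2.imwrite(f'pics/s7.png',cv2.resize(manip.camera('side')[120:270,250:410],None,fx=4,fy=4,interpolation=cv2.INTER_CUBIC))
E
```

```text
t 7.35 tcp track [[ 175.6 -208.8  177. ]] yaw tooly-tracky deg -0.32 F [ 0.5 -1.3  0.4] g 1.0 q [ 0.02  0.65  0.4   1.18 -0.24  1.36  1.75]
```

View pics/s7.png

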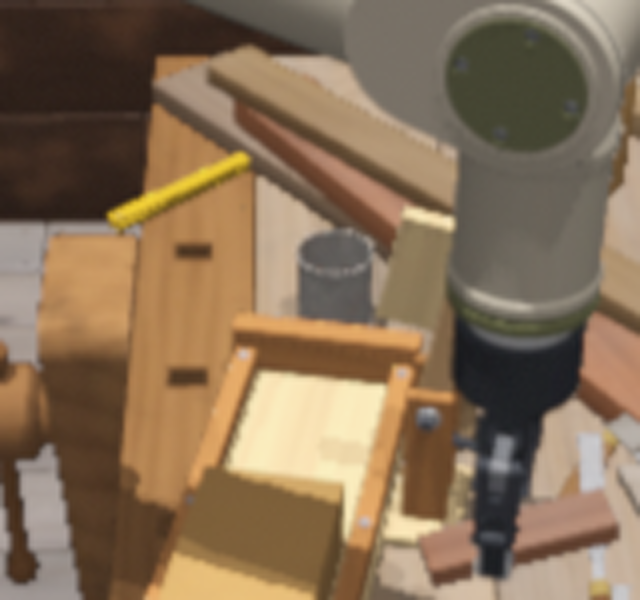

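The gate now stands at its upper stop by itself, with the arm seen upright at about (425,290). Next I'll close the gripper and go behind the block.

Call:
arm_command --pt "10 -20 0" --pt "20 -20 0" --pt "20 -20 0" --pt "20 -20 0" --pt "20 -15 0" --pt "20 -10 0" --pt "20 -5 0" --pt "20 0 0" --pt "20 0 0" --pt "5 0 0" --turn '[0,0,0,0,0,0,0,0,0,0]' --grip '[1,1,1,1,1,1,1,1,1,1]' --newtons 20

```text
clock: 8.23
position: [0.509, -0.3003, 0.1734]
ee_rot: [0.109, 0.994, 0.0, -0.0]
ft_force: [0.4, -0.3, 0.3]
grip_width: 0.001
```

Call:
arm_command --pt "0 0 0" --pt "0 0 0" --pt "0 0 0" --turn '[0,0,0]' --grip '[1,1,1]'

```text
clock: 8.48
position: [0.5123, -0.3003, 0.1733]
ee_rot: [0.108, 0.994, 0.0, 0.0]
ft_force: [0.5, 0.4, 0.1]
grip_width: -0.004
```

```bash
python3 st.py
python3 - <<'E'
from h import *
for c in ['side','top','wrist']:
    cv2.imwrite(f'pics/{c}8.png',manip.camera(c))
    for t in (['block_center','gate_handle'] if c!='wrist' else []):
        for d in manip.tip_of(t,c)[:1]: print(c,t,round(d['score'],2),w2t(w(c,d['xyz'])).round(1))
E
```

```text
t 8.48 tcp track [[   1.2 -311.7  173.3]] yaw tooly-tracky deg 0.04 F [0.5 0.4 0.1] g -0.0 q [ 0.09  0.31  0.45  1.65 -0.14  1.21  1.92]
side block_center 0.55 [[  -3.8 -157.2   42.2]]
top block_center 0.71 [[   0.2 -158.4   46. ]]
top gate_handle 0.94 [[145.6   4.3 326.4]]
```

View pics/side8.png

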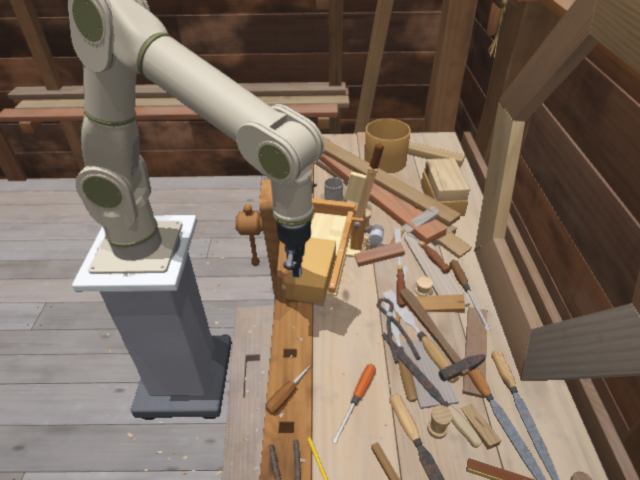

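View pics/wrist8.png

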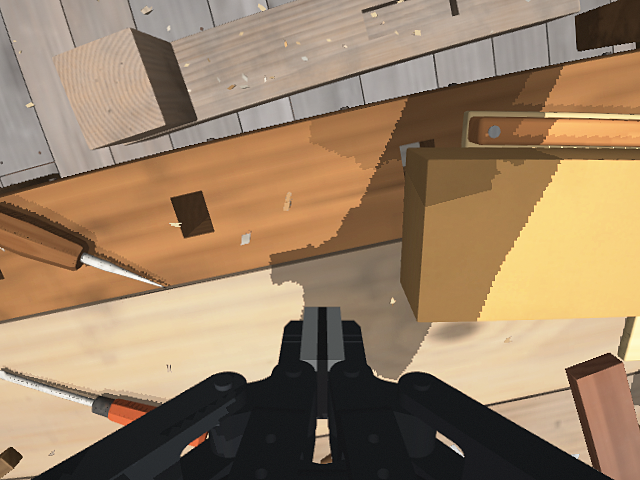

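Call:
arm_command --pt "0 0 25" --pt "0 0 25" --pt "0 0 25" --pt "0 0 20" --pt "0 0 15" --pt "0 0 10" --pt "0 0 5" --pt "0 10 0" --pt "0 10 0" --pt "0 6 0" --turn '[0,0,0,0,0,0,0,0,0,0]' --grip '[1,1,1,1,1,1,1,1,1,1]'

```text
clock: 9.67
position: [0.5182, -0.2736, 0.0492]
ee_rot: [0.108, 0.994, 0.0, 0.001]
ft_force: [-0.3, 0.8, -0.1]
grip_width: 0.002
```

Call:
arm_command --pt "0 5 0" --pt "0 5 0" --pt "0 5 0" --pt "0 5 0" --pt "0 5 0" --pt "0 7 0" --pt "0 8 0" --turn '[0,0,0,0,0,0,0]' --grip '[1,1,1,1,1,1,1]'

```text
clock: 10.25
position: [0.5252, -0.2377, 0.0486]
ee_rot: [0.11, 0.994, -0.001, 0.0]
ft_force: [-1.8, -4.5, 0.6]
grip_width: 0.001
```

```bash
python3 st.py
python3 - <<'E'
from h import *
for c in ['side','wrist']:
    cv2.imwrite(f'pics/{c}9.png',manip.camera(c))
E
```

```text
t 10.25 tcp track [[ 2.000e-01 -2.478e+02  4.860e+01]] yaw tooly-tracky deg -0.14 F [-1.8 -4.5  0.6] g 0.0 q [ 0.01  0.42  0.4   1.8  -0.19  0.96  1.84]
```

View pics/wrist9.png

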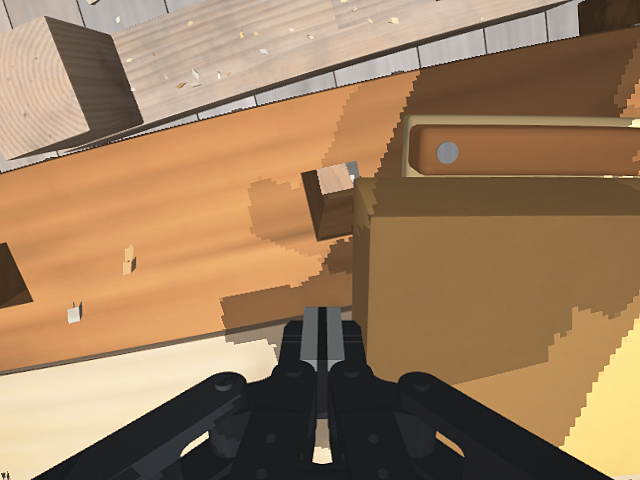

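View pics/side9.png

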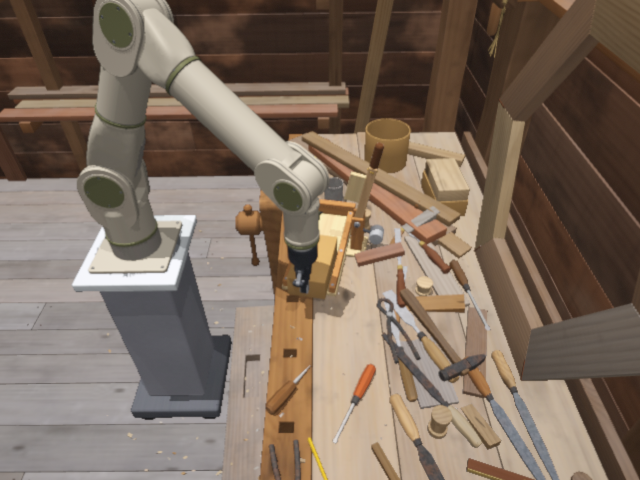

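The finger's back is pushing squarely on the block's rear face with about 5 N. I'll keep going.

Call:
arm_command --pt "0 10 0" --pt "0 10 0" --pt "0 10 0" --pt "0 10 0" --pt "0 10 0" --pt "0 10 0" --pt "0 10 0" --pt "0 10 0" --pt "0 5 0" --pt "0 0 0" --turn '[0,0,0,0,0,0,0,0,0,0]' --grip '[1,1,1,1,1,1,1,1,1,1]'

```text
clock: 11.18
position: [0.5443, -0.1523, 0.0483]
ee_rot: [0.108, 0.994, 0.0, 0.0]
ft_force: [-0.1, -0.4, -0.2]
grip_width: 0.002
```

```bash
python3 st.py
python3 - <<'E'
from h import *
cv2.imwrite('pics/wrist10.png',manip.camera('wrist'))
E
```

```text
t 11.18 tcp track [[   0.3 -160.2   48.3]] yaw tooly-tracky deg 0.04 F [-0.1 -0.4 -0.2] g 0.0 q [-0.12  0.39  0.37  1.83 -0.17  0.95  1.68]
```

View pics/wrist10.png

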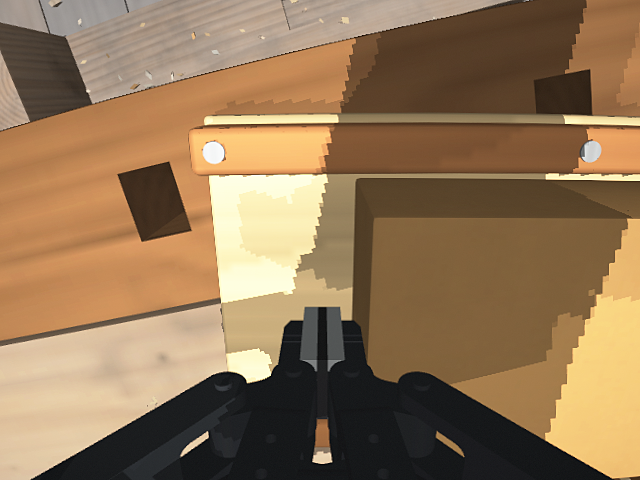

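Call:
arm_command --pt "0 8 0" --pt "0 8 0" --pt "0 8 0" --pt "0 8 0" --pt "0 8 0" --pt "0 8 0" --pt "0 8 0" --pt "0 8 0" --pt "0 5 0" --pt "0 3 0" --turn '[0,0,0,0,0,0,0,0,0,0]' --grip '[1,1,1,1,1,1,1,1,1,1]'

```text
clock: 12.07
position: [0.5597, -0.0819, 0.0482]
ee_rot: [0.109, 0.994, 0.0, -0.0]
ft_force: [-1.4, -4.2, 1.0]
grip_width: 0.002
```

Call:
arm_command --pt "0 3 0" --pt "0 2 0" --pt "0 2 0" --turn '[0,0,0]' --grip '[1,1,1]'

```text
clock: 12.32
position: [0.561, -0.0764, 0.0482]
ee_rot: [0.109, 0.994, -0.0, -0.0]
ft_force: [-1.8, -3.8, 0.4]
grip_width: -0.001
```

```bash
python3 st.py
python3 - <<'E'
from h import *
for c in ['side']:
    im=manip.camera(c); cv2.imwrite('pics/s11.png',cv2.resize(im[130:280,250:410],None,fx=4,fy=4,interpolation=cv2.INTER_CUBIC))
    for d in manip.tip_of('block_center',c)[:1]: print(c,round(d['score'],2),w2t(w(c,d['xyz'])).round(1))
E
```

```text
t 12.32 tcp track [[  0.2 -82.5  48.2]] yaw tooly-tracky deg -0.05 F [-1.8 -3.8  0.4] g -0.0 q [-0.23  0.39  0.34  1.83 -0.16  0.95  1.53]
side 0.94 [[-1.4 24.1 41.2]]
```

View pics/s11.png

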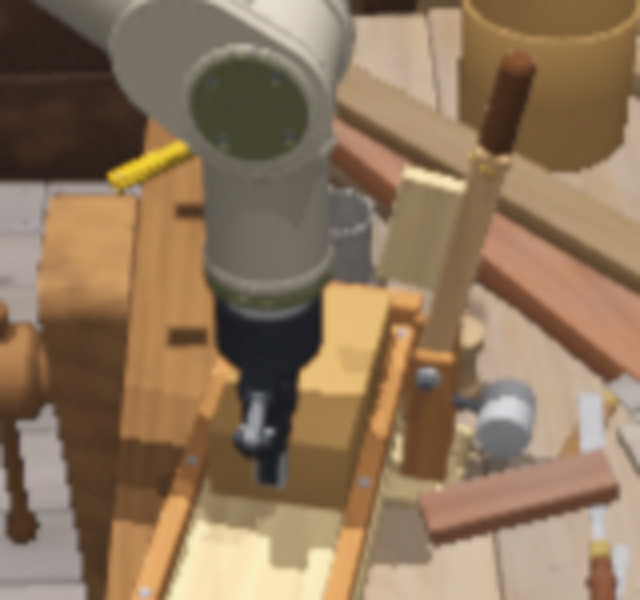

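Not against the stop yet. I'll creep forward and watch the force.

Call:
arm_command --pt "0 2 0" --pt "0 2 0" --pt "0 1 0" --pt "0 1 0" --turn '[0,0,0,0]' --grip '[1,1,1,1]'

```text
clock: 12.75
position: [0.5624, -0.0703, 0.0483]
ee_rot: [0.109, 0.994, 0.0, -0.0]
ft_force: [-0.1, -4.0, -0.2]
grip_width: 0.002
```

Call:
arm_command --pt "0 1 0" --pt "0 1 0" --pt "0 1 0" --turn '[0,0,0]' --grip '[1,1,1]'

```text
clock: 13.0
position: [0.563, -0.0674, 0.0482]
ee_rot: [0.109, 0.994, 0.0, -0.0]
ft_force: [-0.2, -6.0, -1.5]
grip_width: 0.0
```

Call:
arm_command --pt "0 1 0" --pt "0 1 0" --turn '[0,0]' --grip '[1,1]'

```text
clock: 13.17
position: [0.5634, -0.0673, 0.0484]
ee_rot: [0.11, 0.994, -0.001, 0.0]
ft_force: [-0.2, -11.1, -0.1]
grip_width: 0.0
```

```bash
python3 st.py
```

```text
t 13.17 tcp track [[  0.7 -73.2  48.4]] yaw tooly-tracky deg -0.11 F [ -0.2 -11.1  -0.1] g 0.0 q [-0.25  0.39  0.34  1.83 -0.15  0.95  1.51]
```

The force stepped up to 11 N and the TCP stalled at y = -73, close to the -75 I expected, so the block is against the stop. I'll back off and look.

Call:
arm_command --pt "0 -4 0" --pt "0 -10 0" --pt "0 -15 0" --pt "0 -20 0" --pt "0 -20 -5" --pt "0 -20 -20" --pt "0 -20 -25" --pt "0 -25 -25" --pt "0 -25 -25" --pt "0 -20 -20" --turn '[0,0,0,0,0,0,0,0,0,0]' --grip '[1,1,1,1,1,1,1,1,1,1]'

```text
clock: 14.0
position: [0.5244, -0.2423, 0.1707]
ee_rot: [0.109, 0.994, 0.0, 0.001]
ft_force: [0.5, -0.9, 0.4]
grip_width: -0.002
```

Call:
arm_command --pt "10 -30 0" --pt "10 -30 0" --pt "0 -30 0" --pt "0 -30 0" --pt "0 -10 0" --pt "0 0 0" --pt "0 0 0" --turn '[0,0,0,0,0,0,0]' --grip '[1,1,1,1,1,1,1]'

```text
clock: 14.58
position: [0.477, -0.3627, 0.1682]
ee_rot: [0.109, 0.994, 0.0, 0.0]
ft_force: [-0.1, 0.3, 0.5]
grip_width: 0.002
```

```bash
python3 st.py
python3 - <<'E'
from h import *
for c,(x,y,W,H) in dict(side=(250,130,160,150),top=(170,120,240,180)).items():
    im=manip.camera(c); k=4 if c=='side' else 3.3
    cr=cv2.resize(im[y:y+H,x:x+W],None,fx=k,fy=k,interpolation=cv2.INTER_CUBIC)
    for u,v in proj(c,t2w([(sx*52.5,yy,77) for sx in(-1,1) for yy in (-60,130)])): cv2.circle(cr,(int((u-x+.5)*k),int((v-y+.5)*k)),3,(255,0,255),-1)
    cv2.imwrite(f'pics/f_{c}.png',cr)
    for t in ['block_center','gate_handle','nail_tin','spool','awl']:
        for d in manip.tip_of(t,c)[:1]: print(c,t,round(d['score'],2),w2t(w(c,d['xyz'])).round(1),w(c,d['xyz']).round(3))
E
```

```text
t 14.58 tcp track [[ -19.8 -380.2  168.2]] yaw tooly-tracky deg -0.06 F [-0.1  0.3  0.5] g 0.0 q [ 0.16  0.34  0.51  1.64 -0.17  1.21  2.06]
side block_center 0.56 [[-2.6 35.9 40.9]] [0.584 0.04  0.041]
side gate_handle 0.97 [[142.    8.  326.6]] [ 0.719 -0.019  0.327]
side nail_tin 0.75 [[-11.8 223.8   3.2]] [0.616 0.225 0.003]
side spool 0.43 [[111.6  89.9  -3.1]] [ 0.707  0.068 -0.003]
side awl 0.61 [[  21.4 -514.    -2.6]] [ 0.488 -0.502 -0.003]
top block_center 0.56 [[ 4.1 30.7 47.4]] [0.589 0.033 0.047]
top gate_handle 0.65 [[-10.5 224.2   1.9]] [0.617 0.225 0.002]
top nail_tin 0.64 [[ -9.8 226.    0.7]] [0.618 0.227 0.001]
top spool 0.6 [[113.7  98.    4.6]] [0.711 0.075 0.005]
top awl 0.46 [[104.3  -0.9 115.1]] [ 0.68  -0.019  0.115]
```

View pics/f_side.png

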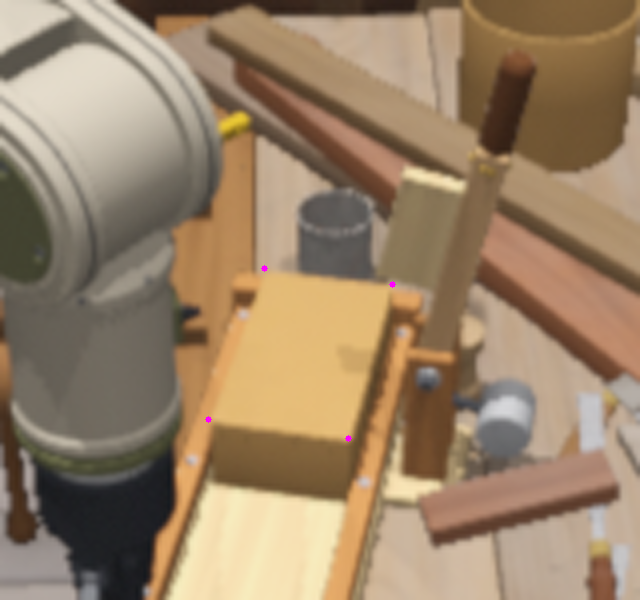

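View pics/f_top.png

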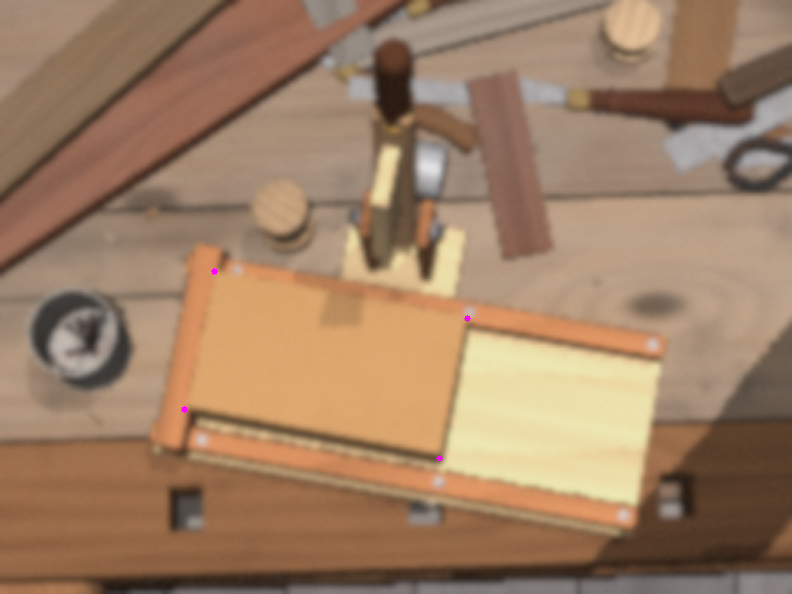

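Both views show the block square against the end stop and the gate standing up on its own. The tin and spool are where they were in both views, and the awl in the side view. The robot touches nothing, so I'm handing in.

```bash
python3 -c "
from workcell import manip
print(manip.hand_in(), manip.get_obs()['clock'])"
```

```text
the job is handed in; nothing more can be done
the job is handed in; nothing more can be done
```

The gate is raised past its balance point and stays up by itself, and the block is pushed along the track to the end stop. I handed the job in at about 15 s of the 61 s allowed.

**How it was done:** The hand can only point down, so it could not get under the handle. I raised the gate by pressing one open fingertip gently (readings up to about 11 N) down on its counterweight. Past balance, I backed the hand away and the arm fell to its upper stop. Then, with the gripper shut, I pushed the block along the channel until the force rose from about 4 to 11 N and it stopped moving. Nothing was gripped or lifted.

**Last checks:**
- **Gate:** the side camera puts the handle at track x 142, z 327 mm, which is the upper stop.
- **Block:** its centre measured at y +36 mm (side) and +31 mm (top), against +35 expected. The stop itself was confirmed by the force rise, because a gap of 2–3 mm would not show in the pictures.
- **Tin and spool:** both are within a few mm of where they started.
- **Awl:** the side camera finds it unmoved.
- **Disagreements:** the top camera's network reported the gate handle and the awl in wrong places, at the tin and at the hinge. I discounted both, because the top picture shows the handle up over the hinge and the side camera finds both where they should be.

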